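Open the push-and-turn catalyst bottle

ROBOT

A 6-joint arm with a two-finger parallel gripper is mounted at the origin on the work surface. World frame = base frame: x ahead of the robot, y to its left, z up, the work surface at z = 0. Lengths are in m, angles in rad, forces in N, time in s.
With the tool pointing down it reaches from about 0.35 to 0.95 m from the base axis. Payload 17.4 kg.
Tool frame: the origin (TCP) lies on the centre line of the jaws, within the pads' length; the fingertips stand 14 mm ahead of it and the grasp point (between the pads) lies 5 mm behind it (bot.tip_extent is the distance from the TCP to the fingertips, in m); z points along the fingers, y is the line along which they close (so a half turn about z gives the same grasp; the last joint's range is limited). The gripper opens to 93 mm and grips with 3 to 60 N. Pads are 15 mm wide; open, the fingers measure 128 mm over their backs; the gripper's body (75 mm by 188 mm) begins 65 mm behind the grasp point.
Start: joints at [-1.149, 0.116, 1.442, -0, 1.584, -0.038], TCP at [0.3, -0.605, 0.233] pointing down, gripper open.
Joint ranges: [-2.83, 2.83], [-0.83, 2.19], [0.07, 2.5], [-1.14, 4.28], [0.01, 3], [-2.97, 2.97]. Speed limits (rad/s): [1.89, 1.89, 2.22, 3.14, 3.14, 3.14].

INTERFACE

Orientations are given as a 3x3 rotation matrix whose columns are the frame's x, y, z axes.
In Python, from bench import bot, optics, job, spotter gives the robot as it stands.
- The arm moves only by the tool play_rows, never from a script. Its argument "deltas" is text: rows parted by semicolons, each of 4 numbers parted by spaces: the shift along the tool's x, y, z normalised to -1 to 1, where 1 is 0.4 m, then the turn about the tool's z normalised to -1 to 1, where 1 is 0.08 rad. A call has 1 to 20 rows; each row shifts and turns the commanded pose from where the row before left it, along the tool's axes as they then stand; what a row does not reach is not made up. A row lasts 1/12 s, in which the tool goes at most 41.7 mm and 7.16 degrees, less where a joint would pass 70% of its speed; a pose out of reach is approached as far as the arm can. A call with a number of a shift or a turn outside -1 to 1 is refused whole. A call with a gripper value outside its range is refused whole. "claw" is the gripper's target within -1 to 1 (shut at 1, half-way at 0, fully open at -1), set as the call begins (left out, the last holds). The fingers move at their own pace and stop on an object; "squeeze" is the grip in N (left out, the last holds). Time passes only in rows, so rows that do not move let the fingers close. It gives the time, the measured TCP pose, the force, the opening and the grip force at its end, in the units of the state.
- bot.state(): the state, without advancing time (a new reading comes with each control period).
- optics.get_image(name): name is "scene" or "top" or "wrist"; returns a dict with "pixels" (480x640x3 uint8, red, green, blue), "range_z" (480x640 float32, m along the optical axis (not along the pixel's ray), 0 where there is no reading), "camera_matrix" (3x3 intrinsics, pixels), "rvec" (rotation vector, rad) and "tvec" (3), from world to camera coordinates, as OpenCV has them. Camera axes: x right, y down, z forward; pixel columns grow to the right and rows downward; lengths in m; the calibration is good to about 2 mm. The wrist camera is an equidistant fisheye: a pixel r from the principal point sees the ray r / f radians off the axis. A picture is of the moment at which its call begins.
- job.close_job(): hands the job in; it is judged then, once.
Trained networks look in the newest picture that a camera, given by its name, has taken for a name from the list of things; names that differ only in an ending like _2 or _b are one class to them, and where a whole thing is asked for, a point or a joint stands for the part that bears it (a point fixed in the world has none). Each returns a list of dicts, best first, with "conf" (0 to 1); they miss things now and then, are a little off and sometimes report something else, mostly with a low value. They report only what shows in the picture. A call takes as long as a camera call. They do not tell look-alikes from the thing itself.
- spotter.recognise(thing, camera): "location" ([x, y, z] in m, in the coordinates of the camera as it stood for that picture, good to about 4 mm: the middle of the surface that is visible of it).
- spotter.trace(thing, camera): "pixels" (480x640 bool, what is visible of it).
The state is a dict: "time_s": time; "qpos": joint angles; "qd": joint speeds; "joint_torque": joint torques, N m; "ee_pos": TCP position; "tool_rot": TCP orientation; "ft_force": force on the tool from outside, world axes, zero at the start; "torque": the same for the moment, N m; "gripper_width": finger opening in m; "grasp_force": force on a finger pad.
Only numpy, scipy, OpenCV 4.12 (cv2) and the standard library are available. Lean on these libraries where they do the work, as an engineer would, in place of code of your own. Each camera call takes 0.05 s, during which the arm holds its last target. There are 200 camera calls.

TASK

Lift the loose steel dust cover off the bottle that is clamped to the counter and set it down, rim down and gently, wholly on the square rubber mat. Then press that bottle's push-and-turn safety cap down, twist it counter-clockwise while it is down until it is free, and lift it off. Finish holding the cap in the gripper, upright and still, about 6 cm straight above the bottle's mouth; do not put it down or let go, and leave everything else on the counter where it is.

Things in the scene. Friction and masses are not known exactly. Their poses are not given: they have to be found in the camera images.
- bottle: White plastic bottle 72 mm across, wearing the dust cover; steel clamp band, fixed to the counter by an 84 x 84 x 6 mm steel foot. Origin under the foot's centre on the counter (z = 0); z is the bottle's axis, up. Straight wall to 64 mm, shoulder tapering to 36 mm across at 84 mm, then a neck (41 mm over its locking tabs) to 113 mm.
- mouth (a point): The centre of the top of the bottle's neck, 113 mm above the counter. A sprung grey disc stands up 10 mm more from it inside the cap.
- cap: Black ribbed round safety cap, 52 mm outside diameter, 32 mm tall, flat closed top, about 35 g. Origin at the centre of its lower rim, z up. Locked on the bottle, its origin is 97 mm and its top 129 mm above the counter, and its x axis is along the bottle's x axis. Grip it at any yaw; nothing stands beside it down to the shoulder. How it unlocks: see cap_top.
- cap_top (a point): Centre of the cap's top. Locked, the cap neither turns nor pulls off. Push it down against a spring (4 N at first, 8 N at 8 mm, rigid stop at 10 mm): from 6.5 mm down it can turn, so keep it about 8 mm down. Turned 50 to 130 degrees counter-clockwise seen from above (aim at 70 to 75) it is free and lifts straight off; the other way is blocked.
- dust_cover: Loose steel dust cover, 90 g: upside-down pot 66 mm across and 27 mm high (inside 61 mm, 24 mm deep) with an upright round knob on top, 18 to 20 mm across, 27 to 55 mm above the origin. Origin at the centre of the lower rim, z up. At the start it sits over the safety cap, resting on the cap's top: rim 105 mm, knob top 160 mm above the counter.
- mat: Black rubber mat, 150 x 150 x 3 mm, fixed on the counter; origin under its centre on the counter, x and y along its sides. Its top is 3 mm above the counter and it is empty at the start.
- other_bottle: Bystander: a loose bottle of the same shape with the same kind of cap, without foot, clamp or dust cover, 72 mm across, 123 mm tall. Origin under its centre.
- mould: Bystander: white porcelain insert mould, 90 x 60 x 30 mm block with two round cavities. Origin under its centre.
- jig: Bystander: black nylon drilling jig block, 80 x 60 x 40 mm with two holes. Origin under its centre.
- reamer: Bystander: bronze finger reamer, 120 mm long, 22 mm wide, 21 mm high, lying along its y axis. Origin under its middle.
- plug: Bystander: copper-coloured resin plug, upright cylinder 30 mm across, 45 mm tall. Origin under its centre.
- insert: Bystander: grey finger-insert tube, 34 mm across, 35 mm tall. Origin under its centre.
- tin: Bystander: round steel tin, 70 mm across, 50 mm tall. Origin under its centre.
Mind the look-alikes: they are no part of the job. Leave any green look-alike of the dust_cover alone.

How it is judged:
By the outcome, as a careful person would: the job done as asked, in the order asked, and still so for the second after the job is handed in, while the arm keeps its last pose, push and grip.
It also fails if it takes over 59 s, if anything falls off the work surface, if the arm or the gripper's body presses on something with over 40 N, if the wrist force passes 120 N, or if a joint passes its speed limit or range.

## Working session

There is one attempt and no reset: what is moved stays moved. The work goes in short steps, Python scripts to look and compute and a tool call to move; the robot and the scene stay as the last step left them, time stands still between calls to the robot, and variables do not carry over. Pictures are saved under pics/ and viewed, at most 10 in all, crops included, and the job is handed in when it is done.

Besides the shell and the picture viewer there is one more tool, called after ">>>" as name(argument=value, ...), one argument or row to a line, values as JSON. play_rows: Moves the arm, as the interface text tells. Scaled input: -1 to 1 covers 0.4 m each way for a shift and 0.08 rad each way for a turn. Its arguments: {"type":"object","properties":{"deltas":{"type":"string"},"claw":{"type":"number"},"squeeze":{"type":"number"}},"required":["deltas"]}

```bash
mkdir -p pics
cat > h.py <<'E'
import numpy as np, cv2
from bench import bot, optics, job, spotter
def cam(n):
    d=optics.get_image(n); d['R']=cv2.Rodrigues(np.array(d['rvec'],float))[0]; d['t']=np.array(d['tvec'],float).ravel(); d['K']=np.array(d['camera_matrix'])
    return d
def cloud(d,fisheye=False):
    v,u=np.mgrid[:480,:640]; K=d['K']; x=(u-K[0,2])/K[0,0]; y=(v-K[1,2])/K[1,1]
    if fisheye:
        r=np.hypot(x,y)+1e-9; s=np.tan(np.minimum(r,1.5))/r; x=x*s;y=y*s
    z=d['range_z']; P=np.stack([x*z,y*z,z],-1)
    W=(P-d['t'])@d['R']; W[z<=0]=np.nan
    return W
def toworld(d,p): return d['R'].T@(np.array(p)-d['t'])
def save(d,n): cv2.imwrite('pics/'+n+'.png',d['pixels'][...,::-1])
E
python3 - <<'E'
from h import *
for n in('top','scene'):
    d=cam(n); save(d,n+'0'); W=cloud(d)
    print(n,d['K'].tolist(),toworld(d,[0,0,0]))
    for th in('dust_cover','bottle','mat','cap'):
        for r in spotter.recognise(th,n)[:4]: print(th,round(r['conf'],2),toworld(d,r['location']).round(3))
        for r in spotter.trace(th,n)[:3]:
            m=r['pixels']; w=W[m]; print('  tr',round(r['conf'],2),m.sum(),np.argwhere(m).mean(0).round(),np.nanmedian(w,0).round(3),np.nanmin(w,0).round(3),np.nanmax(w,0).round(3))
s=bot.state();print(s)
E
```

```text
top [[519.88964211772, 0.0, 318.536498672531], [0.0, 519.88964211772, 234.15212924268155], [0.0, 0.0, 1.0]] [ 0.35384654 -0.05705702  1.46605026]
dust_cover 0.94 [0.469 0.357 0.032]
dust_cover 0.66 [0.554 0.236 0.131]
dust_cover 0.66 [0.437 0.207 0.028]
  tr 0.91 508 [295. 228.] [0.433 0.207 0.027] [ 0.401  0.176 -0.008] [0.469 0.249 0.06 ]
  tr 0.83 452 [281. 173.] [0.472 0.359 0.027] [0.442 0.33  0.01 ] [0.504 0.394 0.059]
  tr 0.69 487 [246. 209.] [0.554 0.24  0.133] [0.525 0.211 0.117] [0.587 0.275 0.165]
bottle 0.98 [0.535 0.219 0.016]
bottle 0.69 [0.592 0.025 0.12 ]
  tr 0.63 499 [256. 222.] [0.536 0.219 0.013] [ 0.504  0.192 -0.004] [0.599 0.297 0.113]
mat 0.91 [ 0.503 -0.256  0.001]
mat 0.3 [0.541 0.222 0.02 ]
  tr 0.87 2775 [269. 394.] [ 0.504 -0.255  0.003] [ 0.423 -0.337 -0.006] [ 0.59  -0.171  0.016]
cap 0.3 [0.595 0.026 0.119]
  tr 0.48 572 [275. 464.] [ 0.483 -0.439  0.049] [ 0.45  -0.49   0.001] [ 0.519 -0.41   0.059]
  tr 0.2 575 [245. 209.] [0.554 0.241 0.133] [ 0.524  0.211 -0.004] [0.618 0.299 0.165]
scene [[502.3587274691802, 0.0, 324.0401199222208], [0.0, 502.358
[... 1047 characters left out ...]
-3.77680827e-02]), 'qd': array([-4.51749223e-04,  9.69548091e-05, -1.24342125e-03, -1.83396222e-05,
       -9.49822014e-04, -1.64450102e-03]), 'joint_torque': array([ 1.53456713e-03, -7.21010971e+01, -6.22758293e+01,  7.80185102e-02,
        1.86203647e-02, -6.09153901e-06]), 'ee_pos': array([ 0.29954899, -0.60490159,  0.23264686]), 'tool_rot': array([[ 8.96150291e-01,  4.43750669e-01,  1.05086440e-05],
       [ 4.43750669e-01, -8.96150291e-01,  3.73948999e-06],
       [ 1.10767256e-05,  1.31207279e-06, -1.00000000e+00]]), 'ft_force': array([ 0.31051106, -0.20004119,  1.00292183]), 'torque': array([0.01027982, 0.01490743, 0.00238747]), 'grasp_force': 0.0, 'gripper_width': 0.0927905035685511}
```

View pics/top0.png

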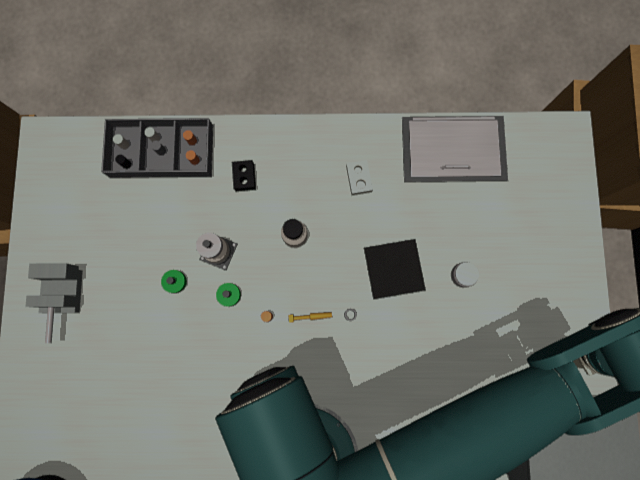

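View pics/scene0.png

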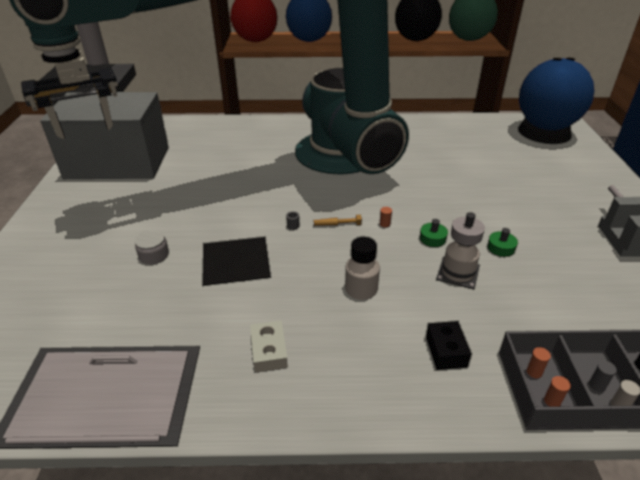

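The top view shows the covered bottle at about (208,247), with its grey knob at (208,243). The green look-alikes are at (173,281) and (228,294), and the mat is at (394,269). The scene view agrees: steel cover at (467,230), mat at (236,260). I'm moving the arm above the bottle.

>>> play_rows(
  deltas="0.03 -0.03 0 0;0.063 -0.067 0 0;0.063 -0.067 0 0;0.063 -0.067 0 0;0.063 -0.067 0 0;0.063 -0.067 0 0;0.063 -0.067 0 0;0.063 -0.067 0 0;0.063 -0.067 0 0;0.063 -0.067 0 0;0.063 -0.067 0 0;0.063 -0.067 0 0;0.063 -0.067 0 0;0.063 -0.067 0 0;0.063 -0.067 0 0;0.063 -0.067 0 0;0.063 -0.067 0 0;0.063 -0.067 0 0;0.063 -0.067 0 0;0.063 -0.067 0 0",
  claw=-0.2,
)

```text
time_s: 2.57
ee_pos: [0.5082, 0.082, 0.2329]
tool_rot: [[0.896, 0.444, 0.001], [0.444, -0.896, 0.0], [0.001, 0.0, -1.0]]
ft_force: [1.0, -0.4, -0.1]
gripper_width: 0.0555
grasp_force: 0.0
```

```bash
cat > fit.py <<'E'
from h import *
from scipy.optimize import least_squares
def circ(p):
    f=lambda q: np.hypot(p[:,0]-q[0],p[:,1]-q[1])-q[2]
    r=least_squares(f,[*p.mean(0)[:2],.03],loss='soft_l1',f_scale=.002); return r.x
E
python3 - <<'E'
from fit import *
s=bot.state();print(s['time_s'],s['ee_pos'],s['qpos'])
for n in('top','scene','wrist'):
    d=cam(n); save(d,n+'1'); W=cloud(d,n=='wrist')
    if n=='wrist': print(d['K'],toworld(d,[0,0,0]),d['R'])
    a=np.hypot(W[...,0]-.556,W[...,1]-.242)<.05
    for lo,hi in((.126,.138),(.150,.166)):
        m=a&(W[...,2]>lo)&(W[...,2]<hi); w=W[m]
        if len(w)>5: print(n,lo,len(w),w.mean(0).round(4),((w.min(0)+w.max(0))/2).round(4),np.ptp(w,axis=0).round(3))
    m=(np.hypot(W[...,0]-.504,W[...,1]+.255)<.12)&(d['pixels'].max(-1)<50)&(np.abs(W[...,2])<.02)
    if m.sum()>200:
        r=cv2.minAreaRect((W[m][:,:2]*1000).astype(np.float32)); print(n,'mat',r)
E
```

```text
2.5667 [0.50818506 0.08196143 0.23292332] [ 1.10365957e-01 -2.38300252e-01  1.77953315e+00 -3.38982473e-05
  1.59967212e+00  1.22109885e+00]
top 0.126 134 [0.5538 0.2637 0.1325] [0.556  0.2619 0.132 ] [0.061 0.028 0.012]
top 0.15 7 [0.5558 0.2512 0.1593] [0.5555 0.252  0.1587] [0.01  0.004 0.008]
top mat ((506.400634765625, -254.7122802734375), (146.08360290527344, 147.4644012451172), 9.049111366271973)
scene 0.126 493 [0.5666 0.2429 0.1331] [0.5592 0.2454 0.132 ] [0.067 0.065 0.012]
scene 0.15 83 [0.5623 0.2442 0.1589] [0.5589 0.2451 0.1572] [0.021 0.019 0.014]
scene mat ((508.93817138671875, -253.42556762695312), (148.40892028808594, 143.7584991455078), 9.403087615966797)
[[371.64829954   0.         314.83027384]
 [  0.         371.64829954 234.85758986]
 [  0.           0.           1.        ]] [0.58008721 0.12104962 0.38447642] [[ 0.44736499 -0.89435038 -0.00140281]
 [-0.8548209  -0.42805198  0.29334746]
 [-0.26295589 -0.13003423 -0.95600486]]
wrist 0.126 4843 [0.559  0.2401 0.1323] [0.5582 0.2443 0.132 ] [0.065 0.066 0.012]
wrist 0.15 725 [0.5587 0.2426 0.1591] [0.5584 0.2439 0.1562] [0.019 0.019 0.012]
wrist mat ((513.9102172851562, -281.933349609375), (103.69011688232422, 48.811439514160156), 79.537841796875)
```

View pics/wrist1.png

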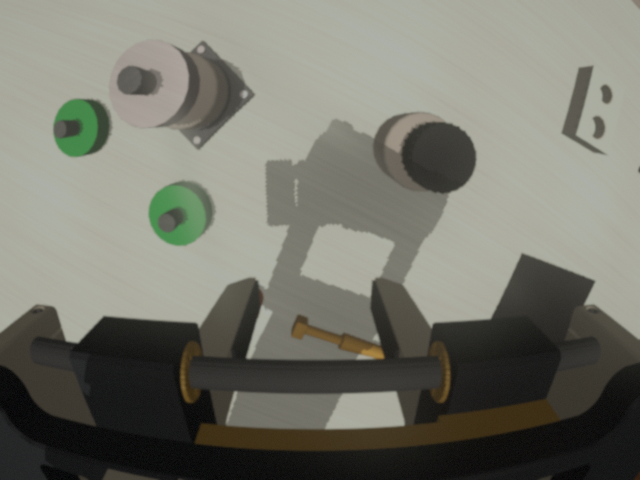

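The wrist view shows the steel cover at (155,85) with its knob at (135,80), the green covers at (80,128) and (180,214), and the other bottle at (430,155). The cover axis measures (0.558, 0.244) with its top at 0.132 and knob at 0.160, which matches the given heights.

>>> play_rows(
  deltas="0.058 -0.0616 0 0;0.058 -0.0616 0 0;0.058 -0.0616 0 0;0.058 -0.0616 0 0;0.0592 -0.0614 0 0;0 0 0.05 0;0 0 0 0;0 0 0 0",
)

```text
time_s: 3.38
ee_pos: [0.5575, 0.2408, 0.2119]
tool_rot: [[0.896, 0.443, -0.002], [0.443, -0.896, -0.001], [-0.002, 0.0, -1.0]]
ft_force: [-0.0, 0.0, -0.2]
gripper_width: 0.0558
grasp_force: 0.0
```

>>> play_rows(
  deltas="0.0047 -0.0068 0.045 0;0 0 0.045 0;0 0 0.04 0;0 0 0.026 0;0 0 0 0;0 0 0 0",
)

```text
time_s: 3.88
ee_pos: [0.5585, 0.2445, 0.1512]
tool_rot: [[0.897, 0.443, 0.0], [0.443, -0.897, 0.0], [0.0, 0.0, -1.0]]
ft_force: [0.6, 0.8, 0.7]
gripper_width: 0.0557
grasp_force: 0.0
```

>>> play_rows(
  deltas="0 0 0 0;0 0 0 0;0 0 0 0;0 0 0 0;0 0 0 0;0 0 0 0",
  claw=1,
  squeeze=15,
)

```text
time_s: 4.38
ee_pos: [0.5583, 0.2453, 0.1504]
tool_rot: [[0.896, 0.444, 0.0], [0.444, -0.896, -0.0], [0.0, 0.0, -1.0]]
ft_force: [-0.1, -0.8, 0.8]
gripper_width: 0.0207
grasp_force: 0.4
```

>>> play_rows(
  deltas="0 0 0 0;0 0 0 0;0 0 0 0;0 0 -0.02 0;0 0 -0.05 0;0 0 -0.07 0;0 0 -0.07 0;0 0 -0.04 0;0 0 0 0",
  squeeze=20,
)

```text
time_s: 5.13
ee_pos: [0.5591, 0.2456, 0.255]
tool_rot: [[0.896, 0.444, 0.005], [0.444, -0.896, 0.002], [0.005, 0.0, -1.0]]
ft_force: [0.8, -0.0, -0.4]
gripper_width: 0.0186
grasp_force: 20.0
```

>>> play_rows(
  deltas="-0.021 0.0332 0 0;-0.042 0.0664 0 0;-0.042 0.0664 0 0;-0.042 0.0664 0 0;-0.042 0.0664 0 0;-0.042 0.0664 0 0;-0.042 0.0664 0 0;-0.042 0.0664 0 0;-0.042 0.0664 0 0;-0.042 0.0664 0 0;-0.042 0.0664 0 0;-0.042 0.0664 0 0;-0.042 0.0664 0 0;-0.042 0.0664 0 0;-0.042 0.0664 0 0;-0.042 0.0664 0 0;-0.021 0.0332 0 0;0 0 0 0;0 0 0 0",
)

```text
time_s: 6.72
ee_pos: [0.5051, -0.2554, 0.2489]
tool_rot: [[0.897, 0.442, -0.002], [0.442, -0.897, 0.001], [-0.001, -0.002, -1.0]]
ft_force: [0.3, 1.4, -0.8]
gripper_width: 0.0187
grasp_force: 20.0
```

Run:
```python
from fit import *
s=bot.state();print(s['time_s'],s['ee_pos'],s['grasp_force'],s['gripper_width'],s['ft_force'])
for n in('scene','wrist'):
    d=cam(n); save(d,n+'2'); W=cloud(d,n=='wrist')
    m=(np.hypot(W[...,0]-.504,W[...,1]+.255)<.12)&(d['pixels'].max(-1)<50)&(np.abs(W[...,2])<.015)
    if m.sum()>200:
        r=cv2.minAreaRect((W[m][:,:2]*1000).astype(np.float32)); print(n,'mat',r)
    a=(np.hypot(W[...,0]-s['ee_pos'][0],W[...,1]-s['ee_pos'][1])<.04)&(W[...,2]>.19)&(W[...,2]<.24)
    w=W[a]; print(n,len(w),(w.min(0)).round(4),(w.max(0)).round(4),np.median(w,0))
```

```text
6.7167 [ 0.50514023 -0.25542006  0.24886728] 19.999934689840302 0.018697715637276107 [ 0.29873901  1.4331783  -0.75118288]
scene mat ((508.3377685546875, -254.09869384765625), (152.46749877929688, 147.14743041992188), 8.341551780700684)
scene 667 [ 0.484  -0.2853  0.2051] [ 0.54   -0.22    0.2399] [ 0.52519876 -0.24736359  0.2297798 ]
wrist mat ((500.10845947265625, -253.92428588867188), (88.03819274902344, 146.02769470214844), 30.02662467956543)
wrist 7668 [ 0.4719 -0.2855  0.2039] [ 0.5375 -0.2203  0.24  ] [ 0.52006875 -0.24545013  0.23106291]
```

View pics/wrist2.png

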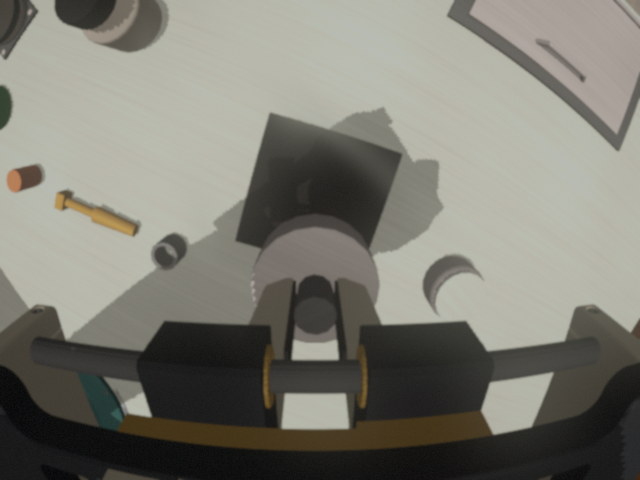

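The wrist view shows the cover held level at (315,280) over the mat, whose visible part is around (320,180). The tin at (450,285) is well clear.

>>> play_rows(
  deltas="0.002 -0.001 0.04 0;0 0 0.09 0;0 0 0.09 0;0 0 0.09 0;0 0 0.08 0;0 0 0.05 0;0 0 0.03 0;0 0 0.01 0;0 0 0 0;0 0 0 0",
)

```text
time_s: 7.65
ee_pos: [0.5072, -0.2541, 0.0597]
tool_rot: [[0.896, 0.444, 0.001], [0.444, -0.896, -0.001], [0.001, 0.001, -1.0]]
ft_force: [-0.5, 0.1, -0.8]
gripper_width: 0.0188
grasp_force: 20.0
```

>>> play_rows(
  deltas="0 0 0.008 0;0 0 0.006 0;0 0 0.004 0;0 0 0.004 0;0 0 0.002 0;0 0 0 0;0 0 0 0",
)

```text
time_s: 8.23
ee_pos: [0.5065, -0.2542, 0.0487]
tool_rot: [[0.896, 0.444, -0.0], [0.444, -0.896, 0.0], [-0.0, -0.0, -1.0]]
ft_force: [-0.2, -1.2, -1.0]
gripper_width: 0.0187
grasp_force: 20.0
```

>>> play_rows(
  deltas="0 0 0.001 0;0 0 0.001 0;0 0 0 0;0 0 0 0",
)

```text
time_s: 8.57
ee_pos: [0.5066, -0.2542, 0.0481]
tool_rot: [[0.896, 0.444, 0.0], [0.444, -0.896, -0.0], [0.0, 0.0, -1.0]]
ft_force: [-0.8, 0.4, 2.8]
gripper_width: 0.0183
grasp_force: 20.0
```

>>> play_rows(
  deltas="0 0 0 0;0 0 0 0;0 0 0 0;0 0 0 0;0 0 0 0",
  claw=0.2,
)

```text
time_s: 8.98
ee_pos: [0.5065, -0.2541, 0.0478]
tool_rot: [[0.896, 0.444, -0.0], [0.444, -0.896, 0.0], [-0.0, -0.0, -1.0]]
ft_force: [-0.8, 0.2, -0.1]
gripper_width: 0.0369
grasp_force: 0.0
```

>>> play_rows(
  deltas="0 0 -0.03 0;0 0 -0.08 0;0 0 -0.095 0;0 0 -0.095 0;0 0 -0.095 0;0 0 -0.07 0;0 0 -0.03 0;0 0 0 0",
)

```text
time_s: 9.65
ee_pos: [0.5071, -0.2545, 0.2497]
tool_rot: [[0.896, 0.444, 0.004], [0.444, -0.896, -0.002], [0.003, 0.004, -1.0]]
ft_force: [0.8, -0.3, 0.7]
gripper_width: 0.0371
grasp_force: 0.0
```

>>> play_rows(
  deltas="0.021 -0.0332 0 0;0.042 -0.0664 0 0;0.042 -0.0664 0 0;0.042 -0.0664 0 0;0.042 -0.0664 0 0;0.042 -0.0664 0 0;0.042 -0.0664 0 0;0.042 -0.0664 0 0;0.042 -0.0664 0 0;0.042 -0.0664 0 0;0.042 -0.0664 0 0;0.042 -0.0664 0 0;0.042 -0.0664 0 0;0.042 -0.0664 0 0;0.042 -0.0664 0 0;0.021 -0.0332 0 0;0 0 0 0",
  claw=-0.7,
)

```text
time_s: 11.07
ee_pos: [0.5551, 0.2171, 0.2439]
tool_rot: [[0.895, 0.446, -0.003], [0.446, -0.895, -0.0], [-0.002, -0.001, -1.0]]
ft_force: [-0.2, 0.1, 0.2]
gripper_width: 0.0793
grasp_force: 0.0
```

Run:
```python
from fit import *
s=bot.state();print(s['time_s'],s['ee_pos'],s['gripper_width'],s['qpos'])
for n in('top','scene','wrist'):
    d=cam(n); save(d,n+'3'); W=cloud(d,n=='wrist')
    a=(np.hypot(W[...,0]-.558,W[...,1]-.244)<.04)&(W[...,2]>.123)&(W[...,2]<.136)
    w=W[a]
    if len(w)>20: print(n,len(w),((w.min(0)+w.max(0))/2).round(4),np.ptp(w,axis=0).round(4),np.median(w,0).round(4))
    a=(np.hypot(W[...,0]-.507,W[...,1]+.254)<.06)&(W[...,2]>.022)&(W[...,2]<.037)
    w=W[a]
    if len(w)>20: print(n,'cover',len(w),((w.min(0)+w.max(0))/2).round(4),np.ptp(w,axis=0).round(4),np.median(w,0).round(4))
```

```text
11.0667 [0.55509792 0.21706579 0.24389108] 0.07927063403464847 [ 3.29748393e-01 -5.67804089e-02  1.60007501e+00  4.42860260e-04
  1.60085565e+00  1.43807597e+00]
top 76 [0.5494 0.2527 0.1299] [0.0371 0.0299 0.0112] [0.5441 0.252  0.1293]
top cover 393 [ 0.5038 -0.2529  0.0297] [0.0639 0.0631 0.0145] [ 0.5016 -0.2514  0.0304]
scene 385 [0.5594 0.245  0.1289] [0.0548 0.0534 0.0114] [0.5635 0.2439 0.1307]
scene cover 438 [ 0.5077 -0.2513  0.0294] [0.0681 0.064  0.0145] [ 0.5163 -0.2476  0.0315]
wrist 3757 [0.5582 0.2447 0.1275] [0.0537 0.0529 0.0089] [0.5596 0.2449 0.1294]
```

View pics/wrist3.png

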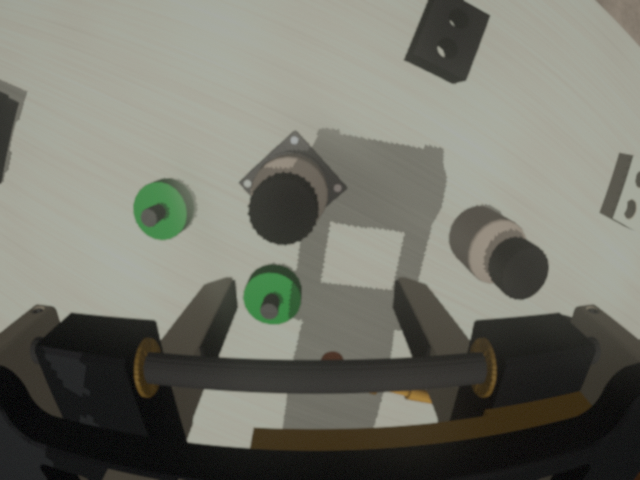

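View pics/scene3.png

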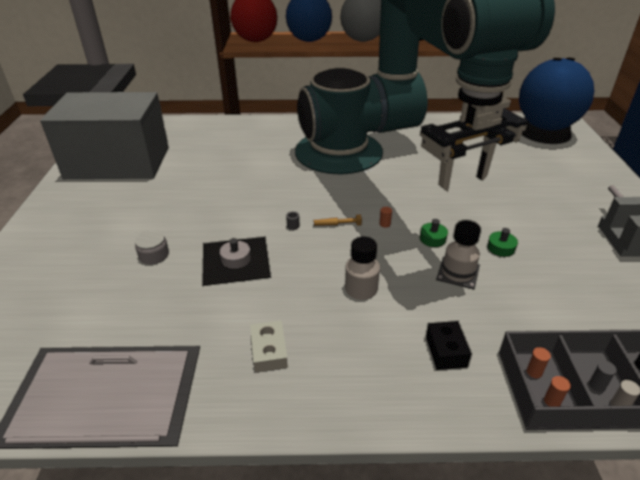

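The cover now sits upright in the middle of the mat, at (235,253) in the scene view. The wrist view shows the bare black cap at (283,208) on the footed bottle. It measures (0.5585, 0.2445) with its top at 0.1295, as expected.

>>> play_rows(
  deltas="0.019 -0.0288 0 0;0.019 -0.0288 0.03 0;0 0 0.07 0;0 0 0.06 0;0 0 0.03 0;0 0 0 0;0 0 0 0",
)

```text
time_s: 11.8
ee_pos: [0.5589, 0.2421, 0.1697]
tool_rot: [[0.896, 0.444, -0.001], [0.444, -0.896, -0.0], [-0.001, -0.0, -1.0]]
ft_force: [-0.4, -0.6, 0.9]
gripper_width: 0.0789
grasp_force: 0.0
```

>>> play_rows(
  deltas="0.002 -0.0058 0.02 0;0 0 0.045 0;0 0 0.045 0;0 0 0.025 0;0 0 0.01 0;0 0 0 0;0 0 0 0",
)

```text
time_s: 12.38
ee_pos: [0.559, 0.2447, 0.1129]
tool_rot: [[0.896, 0.444, 0.001], [0.444, -0.896, 0.0], [0.001, 0.0, -1.0]]
ft_force: [-0.1, -0.5, 0.9]
gripper_width: 0.0789
grasp_force: 0.0
```

>>> play_rows(
  deltas="0 0 0 0;0 0 0 0;0 0 0 0;0 0 0 0;0 0 0 0;0 0 0 0;0 0 0 0;0 0 0 0",
  claw=1,
  squeeze=35,
)

```text
time_s: 13.05
ee_pos: [0.5588, 0.2444, 0.1121]
tool_rot: [[0.896, 0.444, 0.0], [0.444, -0.896, -0.0], [0.0, 0.0, -1.0]]
ft_force: [-0.0, -4.6, 3.9]
gripper_width: 0.0512
grasp_force: 35.0
```

>>> play_rows(
  deltas="0 0 0.005 0;0 0 0.005 0;0 0 0.005 0;0 0 0.005 0;0 0 0 0;0 0 0 0;0 0 0 0",
  squeeze=45,
)

```text
time_s: 13.63
ee_pos: [0.559, 0.2445, 0.1043]
tool_rot: [[0.896, 0.444, 0.001], [0.444, -0.896, -0.0], [0.001, 0.0, -1.0]]
ft_force: [0.8, -3.9, 5.8]
gripper_width: 0.0512
grasp_force: 45.0
```

Run:
```python
from fit import *
for i in range(4):
    d=cam('scene' if i<2 else 'wrist'); s=bot.state(); W=cloud(d,i>1)
    a=(np.hypot(W[...,0]-.5585,W[...,1]-.2445)<.02)&(W[...,2]>.10)&(W[...,2]<.136)
    w=W[a]; print(len(w),np.percentile(w[:,2],[25,50,75]).round(4) if len(w) else '',s['ft_force'].round(1),s['ee_pos'].round(4),s['torque'].round(2))
```

```text
147 [0.1223 0.1231 0.1237] [ 1.9 -4.2  5.5] [0.559  0.2444 0.1043] [-0.67 -0.21 -0.03]
154 [0.1222 0.1231 0.1238] [ 1.7 -4.2  5.8] [0.559  0.2444 0.1044] [-0.7  -0.27 -0.  ]
5934 [0.1212 0.1215 0.1219] [ 1.7 -3.8  6.1] [0.559  0.2444 0.1043] [-0.75 -0.23  0.  ]
5932 [0.1212 0.1215 0.1219] [ 2.4 -3.7  6. ] [0.559  0.2444 0.1043] [-0.7  -0.23 -0.01]
```

The cap top is down 7.9 mm (0.1294 to 0.1215), so it can turn. I'm twisting it counter-clockwise, which is negative about tool z.

>>> play_rows(
  deltas="0 0 0.0005 -0.4;0 0 0 -0.8;0 0 0 -0.8;0 0 0 -0.8;0 0 0 -0.8;0 0 0 -0.8;0 0 0 -0.8;0 0 0 -0.8;0 0 0 -0.8;0 0 0 -0.8;0 0 0 -0.8;0 0 0 -0.8",
)

```text
time_s: 14.83
ee_pos: [0.5592, 0.2437, 0.1043]
tool_rot: [[0.364, 0.931, 0.001], [0.931, -0.364, -0.001], [-0.001, 0.002, -1.0]]
ft_force: [2.6, -10.0, 6.6]
gripper_width: 0.0512
grasp_force: 45.0
```

>>> play_rows(
  deltas="-0.0014 0.0005 0 -0.8;0 0 0 -0.8;0 0 0 -0.8;0 0 0 -0.8;0 0 0 -0.8;0 0 0 -0.8;0 0 0 -0.8;0 0 0 -0.8;0 0 0 -0.4;0 0 0 0;0 0 0 0",
)

```text
time_s: 15.75
ee_pos: [0.5595, 0.2433, 0.1045]
tool_rot: [[-0.168, 0.986, 0.002], [0.986, 0.168, -0.001], [-0.001, 0.002, -1.0]]
ft_force: [4.6, -8.4, 7.2]
gripper_width: 0.0513
grasp_force: 45.0
```

Run:
```python
from fit import *
d=cam('wrist'); save(d,'wrist4'); s=bot.state(); W=cloud(d,True)
a=(np.hypot(W[...,0]-.5585,W[...,1]-.2445)<.02)&(W[...,2]>.10)&(W[...,2]<.136)
w=W[a]; print(len(w),np.percentile(w[:,2],[25,50,75]).round(4)); print(s)
R=s['tool_rot'];print(np.degrees(np.arctan2(R[1,0],R[0,0]))-26.35)
```

```text
5865 [0.1212 0.1216 0.122 ]
{'time_s': 15.8, 'qpos': array([ 3.69111632e-01,  3.85539109e-02,  1.73405952e+00, -1.58803067e-03,
        1.36704960e+00,  2.00776533e-01]), 'qd': array([-0.00114678, -0.00228137, -0.00113221, -0.00020244,  0.00176415,
        0.00146181]), 'joint_torque': array([ 5.90714827e+00, -5.80424953e+01, -5.42902493e+01,  2.78312601e+00,
        3.60212345e-01, -2.08453112e-02]), 'ee_pos': array([0.55956851, 0.24332499, 0.10451531]), 'tool_rot': array([[-1.67855162e-01,  9.85808841e-01,  2.36097484e-03],
       [ 9.85811009e-01,  1.67857337e-01, -7.54167543e-04],
       [-1.13977198e-03,  2.20088407e-03, -9.99996929e-01]]), 'ft_force': array([ 4.98344406, -9.2050611 ,  7.15909591]), 'torque': array([-1.42927569, -0.84037886,  0.02493588]), 'grasp_force': 45.00282355584204, 'gripper_width': 0.05121348911412209}
73.31314331838928
```

>>> play_rows(
  deltas="0 0 -0.01 0;0 0 -0.01 0;0 0 -0.015 0;0 0 -0.015 0;0 0 0 0",
)

```text
time_s: 16.22
ee_pos: [0.5594, 0.2437, 0.1245]
tool_rot: [[-0.168, 0.986, 0.002], [0.986, 0.168, -0.0], [-0.0, 0.002, -1.0]]
ft_force: [4.5, -4.7, 1.4]
gripper_width: 0.0511
grasp_force: 45.0
```

>>> play_rows(
  deltas="0 0 -0.02 0;0 0 -0.04 0;0 0 -0.045 0;0 0 -0.035 0;0 0 -0.015 0;0 0 -0.004 0;0 0 0 0;0 0 0 0;0 0 0 0",
)

```text
time_s: 16.97
ee_pos: [0.5583, 0.2439, 0.1861]
tool_rot: [[-0.168, 0.986, -0.001], [0.986, 0.168, -0.0], [-0.0, -0.001, -1.0]]
ft_force: [-0.8, 0.3, -0.7]
gripper_width: 0.0513
grasp_force: 45.0
```

Run:
```python
from fit import *
for n in('scene','wrist'):
    d=cam(n); save(d,n+'5'); s=bot.state(); W=cloud(d,n=='wrist')
    if n=='wrist':
        w=W[(np.hypot(W[...,0]-.559,W[...,1]-.244)<.022)&(W[...,2]>.19)&(W[...,2]<.215)]; print(len(w),np.percentile(w[:,2],[25,50,75]).round(4))
        A=np.c_[w[:,:2]-w[:,:2].mean(0),np.ones(len(w))]; print('tilt',np.linalg.lstsq(A,w[:,2],rcond=None)[0])
print(s['time_s'],s['ee_pos'],s['ft_force'],s['torque'],s['qd'].round(4),s['gripper_width'],s['grasp_force'])
```

```text
6680 [0.203  0.2034 0.2037]
tilt [-0.00128414  0.00075839  0.20336998]
17.0667 [0.55841919 0.24385416 0.18641175] [-0.14640641 -0.38307731 -0.41314393] [ 0.05169879 -0.07098731  0.00465715] [ 0.0002 -0.0007 -0.0053  0.0002  0.0021 -0.0007] 0.05107004897218474 44.99940246110782
```

View pics/scene5.png

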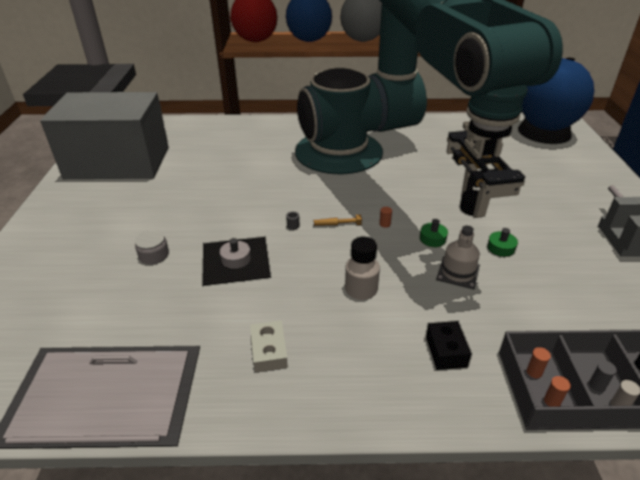

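View pics/wrist5.png

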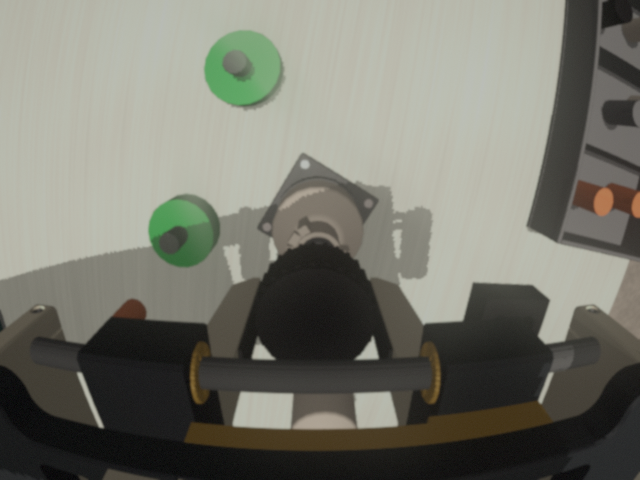

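The scene view shows the cap held at (472,195) over the bare neck at (466,235), with the cover still on the mat at (235,253). The wrist view shows the cap level at (315,305). Its rim is 58 mm above the mouth, so I'm adding a small nudge and letting it settle.

>>> play_rows(
  deltas="0 0 -0.004 0;0 0 0 0;0 0 0 0;0 0 0 0;0 0 0 0;0 0 0 0;0 0 0 0;0 0 0 0",
)

```text
time_s: 17.73
ee_pos: [0.5586, 0.2439, 0.1888]
tool_rot: [[-0.168, 0.986, -0.0], [0.986, 0.168, -0.0], [-0.0, -0.0, -1.0]]
ft_force: [0.5, 0.1, 0.8]
gripper_width: 0.0513
grasp_force: 45.0
```

```bash
python3 -c "
from h import *
s=bot.state();print(s['ee_pos'],s['qd'].round(4),s['grasp_force']);print(job.close_job())"
```

```text
[0.55861857 0.24393936 0.18882133] [ 0.0005  0.0008 -0.0027 -0.0007 -0.0018  0.0002] 44.999168592039496
the job is handed in; nothing more can be done
None
```

The job is handed in at about 18 s: the dust cover is rim down near the middle of the mat, and the gripper holds the cap upright and still, about 6 cm straight above the bottle's mouth.

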